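# Hang up the stir-bar retriever and press the lid onto the stir-bar tub

## Task

Take the stir-bar retriever off the mouth of the tub and hang it by its eye on the hook of the retort stand. Then put the loose lid on the tub and press it down until it has snapped fully home, level all round, and leave the tub standing; do not knock over the glass bottles or the beaker.

Things in the scene. Friction and masses are not known exactly. Their poses are not given: they have to be found in the camera images.
- tub: Open round off-white plastic tub with white stir bars in it, loose on the bench; 78 mm tall, 117 mm in diameter under the rim and 126 mm over the rounded bead (6 mm thick) at its rim, mouth 111 mm wide, stir bars up to 28 mm above the bench. About 0.4 kg. Origin: centre of its underside; z up.
- tub_rim (a point): Centre of the tub's mouth, level with the top of the rim, 78 mm above the tub's underside.
- lid: Loose round off-white press-on lid with an upright round knob in the middle, lying knob up on the bench. Diameter 137 mm; skirt 13 mm deep, inner diameter 131 mm; top plate 13 to 16.5 mm above the origin; knob 36 mm in diameter, 28 mm tall. About 0.13 kg. Origin: centre of the skirt's lower edge; z up through the knob.
- lid_knob_top (a point): Centre of the top of the lid's knob, 44.5 mm above the lid's origin. Push here, straight down: pushed off-centre, the lid goes down on one side only.
- lid_under (a point): Centre of the underside of the lid's top plate, 13 mm above its origin. The skirt has a springy snap bead inside: laid on the tub, the lid rests level or askew with this point about 6 mm above the rim; a push of about 10 to 15 N takes it over the rim bead and it snaps down onto the rim, this point meeting tub_rim.
- retriever: Stir-bar retriever lying loose across the tub's mouth, 80 g, 206 mm long: flat steel strap 14 mm wide, 6 mm thick, from 76 mm behind to 70 mm ahead of the origin; a steel eye at the front end, a white bulb (16 mm thick) at the rear. Origin: middle of the strap, about its balance point; x along it to the eye (at first away from the robot, within 0.6 rad), z square to its flat side (up as it lies).
- retriever_eye (a point): Centre of the retriever's eye, 85 mm ahead of the retriever's origin; the hole is 26 mm wide, its axis along the retriever's z; the ring is 38 mm over all and 6 mm thick.
- stand: Retort stand, fixed: grey base plate 200 x 125 x 12 mm, upright rod 12 mm thick, 0.44 m tall, and a boss head with a hook of 8 mm round bar. Origin: on the bench, straight below the hook's elbow; its -x axis is the way the hook's tip points (roughly towards the robot); the rod stands 55 mm from the origin on +x, the base reaches from 125 mm on -x to 75 mm on +x.
- hook_elbow (a point): Elbow of the hook (bar's centre line), 235 mm above the bench. From the boss head, 39 mm away on the stand's +x, the bar runs level to here, then rises at 45 degrees towards the stand's -x to the tip. A hung eye slides down to rest at or behind the elbow.
- hook_tip (a point): Tip of the hook: 40 mm on the stand's -x and 40 mm above the elbow.
- bottle: Bystander: glass bottle with blue cap, 70 mm in diameter, 142 mm tall, standing. Origin: centre of its underside.
- beaker: Bystander: glass beaker, 72 mm in diameter, 95 mm tall, standing. Origin: centre of its underside.
- amber_a: Bystander: small amber glass bottle, 42 mm in diameter, 78 mm tall, standing. Origin: centre of its underside.
- amber_b: Bystander: a second small amber glass bottle of the same size, standing. Origin: centre of its underside.

How it is judged:
By the outcome, as a careful person would: the job done as asked, in the order asked, and still so for the second after the job is handed in, with the robot touching nothing.
It also fails if it takes over 64 s, if anything falls off the work surface, if the arm or the gripper's body presses on something with over 40 N, if the wrist force passes 120 N, or if a joint passes its speed limit or range.

## Robot

A 7-joint arm with a two-finger parallel gripper is mounted at the origin on the work surface. World frame = base frame: x ahead of the robot, y to its left, z up, the work surface at z = 0. Lengths are in m, angles in rad, forces in N, time in s.
With the tool pointing down it reaches from about 0.425 to 0.925 m from the base axis. Payload 6.8 kg.
Tool frame: the origin (TCP) lies at the very end of the fingers, on their centre line; the grasp point (between the pads) lies 19 mm behind it; z points along the fingers, y is the line along which they close (so a half turn about z gives the same grasp; the last joint's range is limited). The gripper opens to 85 mm and grips with 20 to 120 N. Pads are 22 mm wide; open, the fingers measure 114 mm over their backs; the gripper's body (76 mm by 85 mm) begins 54 mm behind the grasp point. The pads swing forward as they close: fully open they stand 13 mm farther back than shut.
Start: joints at [-1.432, 0.477, 0.022, 1.555, -0.011, 1.109, -0.083], TCP at [0.165, 0.655, 0.201] pointing down, gripper open.
Joint ranges: [-2.96, 2.96], [-0.34, 2.1], [-1.41, 1.46], [0.24, 2.44], [-1.37, 4.51], [0.17, 1.92], [-2.96, 2.96]. Speed limits (rad/s): [2.39, 2.39, 3.14, 3.14, 3.14, 3.14, 3.14].

## Interface

Orientations are given as a rotation vector (axis times angle).
In Python, from bench import r gives the robot as it stands. The module is installed in compiled form; this text tells all that it offers.
- The arm moves only by the tool servo_tool, never from a script. Its argument "commands" is a list of rows, each a list of 7 numbers: the turn, a rotation vector about the world's x, y, z in degrees, then the shift along the world's x, y, z in mm, then the closure, from 0 (fully open) to 1 (shut). A call has 1 to 5 rows; each row is the pose to reach, as a shift and turn from the pose commanded when the call began; what a row does not reach only later rows make up. A row lasts 1/12 s, in which the tool goes at most 41.7 mm and 7.16 degrees, less where a joint would pass 70% of its speed; a pose out of reach is approached as far as the arm can. A call with a gripper value outside its range is refused whole. The fingers move at their own pace and stop on an object; "force" is the grip in N (left out, the last holds). Time passes only in rows, so rows that repeat a pose let the fingers close. It gives the time, the measured TCP pose, the force, the opening and the grip force at its end, in the units of the state.
- r.get_obs(): the state, without advancing time (a new reading comes with each control period).
- r.grab_frame(name): name is "scene" or "top"; returns (picture, depth): 420x560x3 uint8, blue, green, red; 420x560 float32, m along the optical axis (not along the pixel's ray), 0 where there is no reading.
- r.camera_info(name): a dict with "vertical_fov" (degrees; the focal length in pixels is half the picture's height over the tangent of half this angle, whatever the lens; pixels are square), "cx", "cy" (the principal point, pixels), "cam_to_world" (4x4, takes a point from camera to world coordinates). Camera axes: x right, y up, looking along -z (the intrinsics and any distortion apply to the point x, -y, -z); pixel columns grow to the right and rows downward; lengths in m; the calibration is good to about 2 mm. A picture is of the moment at which its call begins. camera_info takes no time and is no camera call.
- r.hand_in(): hands the job in; it is judged then, once.
The state is a dict: "clock": time; "joints": joint angles; "qvel": joint speeds; "tau": joint torques, N m; "tcp_pos": TCP position; "orientation": TCP orientation; "contact_force": force on the tool from outside, world axes, zero at the start; "moment": the same for the moment, N m; "grip_width": finger opening in m; "gripper_force": force on a finger pad.
Only numpy, scipy, OpenCV 4.12 (cv2) and the standard library are available. Lean on these libraries where they do the work, as an engineer would, in place of code of your own. Each camera call takes 0.05 s, during which the arm holds its last target. There are 200 camera calls.

## Working session

There is one attempt and no reset: what is moved stays moved. The work goes in short steps, Python scripts to look and compute and a tool call to move; the robot and the scene stay as the last step left them, time stands still between calls to the robot, and variables do not carry over. Pictures are saved under pics/ and viewed, at most 10 in all, crops included, and the job is handed in when it is done.

Besides the shell and the picture viewer there is one more tool, called by a JSON object that holds its "op" and its "data". servo_tool: Moves the arm, as the interface text tells. Its arguments: {"type":"object","properties":{"commands":{"type":"array"},"force":{"type":"number"}},"required":["commands"]}

```bash
mkdir -p pics; cat > h.py <<'E'
import numpy as np, cv2
from bench import r
def shot(n,f):
    im,d=r.grab_frame(n); cv2.imwrite('pics/'+f+'.png',im); np.savez('pics/'+f,im=im,d=d); return im,d
def cloud(n,d):
    c=r.camera_info(n); f=d.shape[0]/2/np.tan(np.radians(c['vertical_fov'])/2)
    v,u=np.mgrid[:d.shape[0],:d.shape[1]]
    p=np.stack([(u-c['cx'])/f*d,-(v-c['cy'])/f*d,-d,np.ones_like(d)],-1)
    return (p@np.array(c['cam_to_world']).T)[...,:3]
E
python3 - <<'E'
from h import *
for n in('scene','top'):
    shot(n,n+'0'); print({k:v for k,v in r.camera_info(n).items()})
o=r.get_obs(); print({k:np.round(v,3) for k,v in o.items()})
a=cv2.imread('pics/scene0.png')
E
```

```text
{'vertical_fov': 44.563290031886105, 'cx': 274.85461709208744, 'cy': 209.25216086742728, 'cam_to_world': array([[-0.56636612, -0.43484543,  0.70009918,  1.65558529],
       [ 0.82379323, -0.32382297,  0.46529927,  0.64471635],
       [ 0.02437493,  0.8402667 ,  0.54162508,  1.0458082 ],
       [ 0.        ,  0.        ,  0.        ,  1.        ]])}
{'vertical_fov': 52.65505360880983, 'cx': 274.8826916430635, 'cy': 208.24018930583736, 'cam_to_world': array([[-1.12646767e-03,  9.92797669e-01, -1.19797826e-01,
         4.30002945e-01],
       [-9.99583160e-01,  2.33810692e-03,  2.87756910e-02,
        -7.81755120e-02],
       [ 2.88485391e-02,  1.19780304e-01,  9.92381197e-01,
         1.19982297e+00],
       [ 0.00000000e+00,  0.00000000e+00,  0.00000000e+00,
         1.00000000e+00]])}
{'clock': np.float64(0.1), 'joints': array([-1.432,  0.478,  0.022,  1.556, -0.011,  1.109, -0.083]), 'qvel': array([-0.   ,  0.001, -0.   , -0.003,  0.001, -0.   , -0.   ]), 'tau': array([ 4.0000e-03, -5.9776e+01,  1.6140e+00, -2.8195e+01,  1.3000e-02,
        5.0000e-03, -0.0000e+00]), 'tcp_pos': array([0.165, 0.654, 0.2  ]), 'orientation': array([-3.870e-01, -3.118e+00,  3.000e-03]), 'contact_force': array([ 0.614, -0.314, -1.116]), 'moment': array([ 0.05 , -0.021, -0.011]), 'gripper_force': np.float64(0.0), 'grip_width': np.float64(0.085)}
```

View pics/scene0.png

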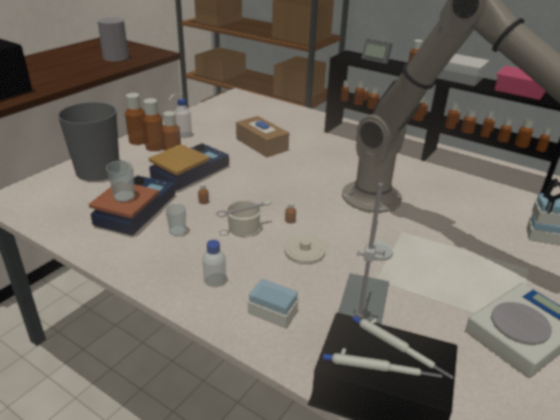

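View pics/top0.png

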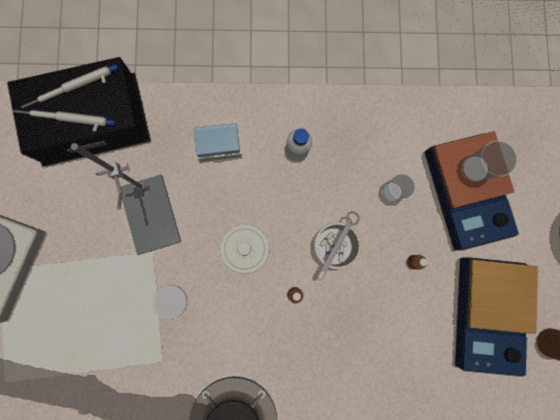

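The scene view shows the tub at (243,218), the lid at (305,248) and the stand on the right. In the top view the tub is at (336,247), with the retriever running from its bulb at (321,274) to its eye at (353,218). The lid is at (244,249), the stand base at (150,215) and the amber bottles at (295,295) and (418,262). Next I'll measure these positions.

```bash
cat > m.py <<'E'
from h import *
z=np.load('pics/top0.npz'); d=z['d'];P=cloud('top',d)
s=np.load('pics/scene0.npz'); S=cloud('scene',s['d'])
def near(C,c,rad,z0,z1):
    q=C[np.isfinite(C).all(-1)]; return q[(np.hypot(q[:,0]-c[0],q[:,1]-c[1])<rad)&(q[:,2]>z0)&(q[:,2]<z1)]
for nm,(u,v) in dict(tub=(336,247),eye=(353,218),bulb=(321,274),lid=(244,249),amb1=(295,295),amb2=(418,262),beak=(391,192),bot=(299,145),base=(150,215),hk=(143,195),boss=(138,192)).items(): print(nm,P[v,u].round(3), np.median(P[v-4:v+5,u-4:u+5,2]).round(3))
def circ(q):
    c,R=cv2.minEnclosingCircle(q[:,:2].astype(np.float32)); return np.round([*c,R],4),len(q)
for n,C in(('top',P),('scene',S)):
    print(n,'table z',np.median(C[(np.abs(C[...,0]-.5)<.05)&(np.abs(C[...,1]+.0)<.5)][:,2]).round(4))
    lid=P[249,244]; tub=P[247,336]
    print('knob',circ(near(C,lid,.05,.035,.06)),'lid',circ(near(C,lid,.09,.008,.06)), near(C,lid,.03,.035,.06)[:,2].max())
    print('knob mean',np.median(near(C,lid,.05,.038,.06),0))
    q=near(C,tub,.13,.06,.11); print('tub+ret',circ(q))
    t=near(C,tub,.13,.079,.11); print('ret',len(t),t.mean(0),t.min(0),t.max(0))
    if len(t)>5: print(cv2.fitLine(t[:,:2].astype(np.float32),cv2.DIST_HUBER,0,.01,.01).ravel())
    for nm,(u,v) in dict(hook=(143,195)).items():
        b=P[215,150]; q=near(C,b,.25,.15,.5); print(nm,len(q),q.min(0),q.max(0))
        h=near(C,b,.25,.215,.30); print(h[np.argsort(h[:,0])].round(3)[::max(1,len(h)//25)].tolist())
E
python3 m.py; python3 -c "
import cv2
a=cv2.imread('pics/top0.png')[140:260,90:210];b=cv2.imread('pics/scene0.png')[180:320,320:420];c=cv2.imread('pics/top0.png')[195:295,280:380]
f=lambda x:cv2.resize(x,(390,500) if x is b else (400,300),interpolation=3)
import numpy as np
L=np.vstack([f(a)[:300],f(c)[:200]]);L=np.vstack([cv2.resize(a,(300,300),interpolation=3),cv2.resize(c,(300,300),interpolation=3)])
cv2.imwrite('pics/crop.png',np.hstack([L,cv2.resize(b,(428,600),interpolation=3)]))"
```

```text
tub [ 0.462 -0.271  0.086] 0.083
eye [ 0.547 -0.336  0.002] 0.001
bulb [ 0.392 -0.23   0.088] 0.086
lid [ 0.458 -0.028  0.045] 0.045
amb1 [ 0.338 -0.163  0.074] 0.075
amb2 [ 0.423 -0.492  0.071] 0.058
beak [ 0.608 -0.42   0.093] 0.059
bot [ 0.726 -0.172  0.123] 0.12
base [0.554 0.237 0.01 ] 0.012
hk [0.61  0.258 0.011] 0.012
boss [0.619 0.272 0.009] 0.013
top table z 0.0011
knob (array([ 0.4598, -0.0263,  0.0179]), 141) lid (array([ 0.4602, -0.026 ,  0.0689]), 1891) 0.05063665071432055
knob mean [ 0.46080673 -0.02532172  0.04455362]
tub+ret (array([ 0.4673, -0.2722,  0.1024]), 883)
ret 521 [ 0.46725436 -0.27439855  0.08361595] [ 0.37931839 -0.33610015  0.07900588] [ 0.55537238 -0.21373961  0.09228065]
[ 0.8601283  -0.5100778   0.46725437 -0.27439854]
hook 718 [0.53896237 0.23123129 0.15003318] [0.78276023 0.35237463 0.44499929]
[[0.539, 0.233, 0.277], [0.548, 0.234, 0.275], [0.558, 0.241, 0.263], [0.57, 0.24, 0.247], [0.58, 0.245, 0.239], [0.591, 0.248, 0.239], [0.601, 0.256, 0.238], [0.61, 0.254, 0.237], [0.616, 0.266, 0.253], [0.619, 0.263, 0.252], [0.62, 0.299, 0.243], [0.621, 0.2
[... 725 characters left out ...]
89293  0.47268054 -0.27322426]
hook 656 [0.5388012  0.23050587 0.15005713] [0.78762057 0.35014006 0.44365708]
[[0.539, 0.236, 0.276], [0.573, 0.247, 0.247], [0.625, 0.294, 0.247], [0.628, 0.298, 0.25], [0.63, 0.297, 0.244], [0.633, 0.278, 0.244], [0.635, 0.253, 0.25], [0.636, 0.269, 0.283], [0.637, 0.27, 0.281], [0.638, 0.267, 0.287], [0.639, 0.264, 0.251], [0.64, 0.249, 0.232], [0.641, 0.279, 0.23], [0.642, 0.264, 0.298], [0.643, 0.278, 0.244], [0.644, 0.252, 0.229], [0.645, 0.235, 0.229], [0.646, 0.264, 0.252], [0.647, 0.274, 0.242], [0.648, 0.265, 0.251], [0.649, 0.234, 0.228], [0.65, 0.258, 0.229], [0.651, 0.269, 0.229], [0.652, 0.257, 0.24], [0.652, 0.266, 0.238], [0.656, 0.263, 0.252]]
```

View pics/crop.png

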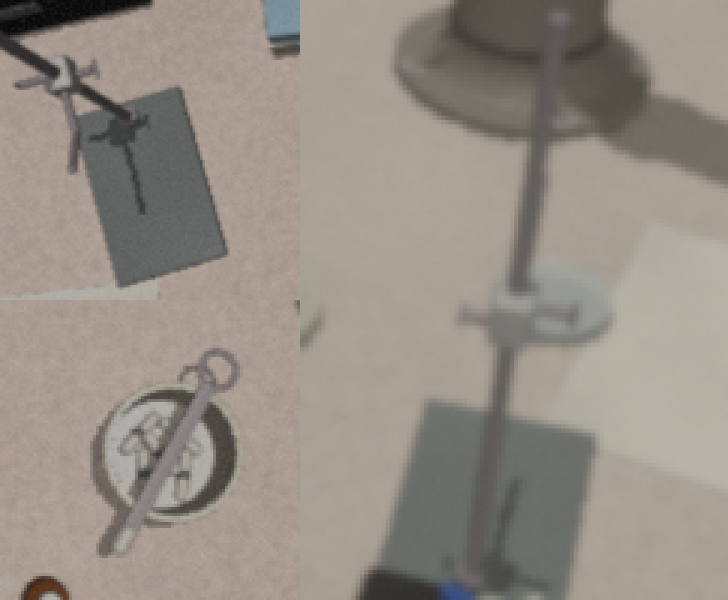

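The crop shows the hook leaving the boss at (65,75) and its tip at (75,170), pointing towards the robot. The retriever's eye is past the tub's far rim. Next I'll fit the stand, tub and retriever more exactly.

```bash
cat > m2.py <<'E'
from m import *
print('=====')
b=np.array([.56,.24])
for n,C in(('top',P),('scene',S)):
    q=near(C,b,.2,.007,.017); q=q[(q[:,0]<.72)]
    # remove paper: z>8mm
    (cx,cy),(w,h),a=cv2.minAreaRect((q[:,:2]*1000).astype(np.float32)); print(n,'base',cx,cy,w,h,a)
    rod=near(C,(.64,.27),.09,.29,.44); print(' rod med',np.median(rod,0),rod.min(0),rod.max(0))
    hk=near(C,(.575,.245),.06,.222,.29); hk=hk[hk[:,0]<.612]; l=cv2.fitLine(hk[:,:2].astype(np.float32),cv2.DIST_HUBER,0,.01,.01).ravel(); print(' hook line',l,np.degrees(np.arctan2(l[1],l[0])))
    t=hk[hk[:,0]<.556]; print(' tip',t[np.argsort(t[:,0])][:8].round(4).tolist(), len(hk))
    # tub rim ring
    tb=near(C,(.467,-.272),.075,.066,.0815); ang=np.arctan2(tb[:,1]+.272,tb[:,0]-.467)
    u=np.array([.865,-.5]); off=np.abs((tb[:,0]-.467)*u[1]-(tb[:,1]+.272)*u[0]); tb=tb[off>.02]
    from scipy.optimize import least_squares
    f=least_squares(lambda p:np.hypot(tb[:,0]-p[0],tb[:,1]-p[1])-p[2],[.467,-.272,.06],loss='soft_l1',f_scale=.002); print(' tub',f.x,len(tb),np.median(tb[:,2]))
    t=near(C,(.47,-.274),.12,.0805,.11); l=cv2.fitLine(t[:,:2].astype(np.float32),cv2.DIST_HUBER,0,.01,.01).ravel();u=l[:2];s_=(t[:,:2]-l[2:])@u
    print(' ret ang',np.arctan2(u[1],u[0]),'ends',s_.min(),s_.max(),'mid',l[2:]+u*(s_.min()+s_.max()-.002)/2)
    for k in np.arange(-.1,.1,.04): m=(s_>k)&(s_<k+.04); print('   ',k.round(2),np.median(t[m],0).round(4))
E
python3 m2.py | sed '1,/=====/d'
```

```text
top base 550.909912109375 240.70932006835938 298.88800048828125 293.36798095703125 26.200605392456055
 rod med [0.63017179 0.25901984 0.37534826] [0.62628637 0.25659772 0.29010678] [0.637748   0.26931294 0.4399897 ]
 hook line [0.9521801  0.3055374  0.57504505 0.2446254 ] 17.790497
 tip [[0.539, 0.2331, 0.2769], [0.539, 0.2353, 0.2768], [0.5391, 0.238, 0.2753], [0.5407, 0.2364, 0.2803], [0.5408, 0.2323, 0.2797], [0.5408, 0.2344, 0.2796], [0.5413, 0.2315, 0.2758], [0.5432, 0.2372, 0.2781]] 114
 tub [ 0.46683348 -0.27474905  0.05866039] 339 0.07670557865330774
 ret ang -0.52654606 ends -0.10220805368372404 0.10237307627011752 mid [ 0.46561671 -0.27317442]
    -0.1 [ 0.3974 -0.2327  0.0863]
    -0.06 [ 0.431  -0.2529  0.0834]
    -0.02 [ 0.4662 -0.274   0.0839]
    0.02 [ 0.5017 -0.2931  0.0836]
    0.06 [ 0.5336 -0.3099  0.0835]
scene base 532.6136474609375 243.19944763183594 292.24365234375 257.273681640625 67.254638671875
 rod med [0.63901742 0.26536049 0.36917204] [0.62932095 0.25751412 0.29042678] [0.64576015 0.27087359 0.4393729 ]
 hook line [0.9465649  0.32251337 0.5610427  0.24372697] 18.814991
 tip [[0.5388, 0.2358, 0.2756], [0.5407, 0.237, 0.2738], [0.5479, 0.24, 0.2757], [0.5537, 0.2407, 0.2694], [0.5543, 0.2405, 0.2729], [0.5543, 0.2414, 0.2668], [0.5549, 0.2425, 0.261], [0.5559, 0.2424, 0.2648]] 16
 tub [ 0.47035026 -0.27520486  0.05824824] 215 0.07453432976357621
 ret ang -0.5203173 ends -0.1013124868445522 0.09996960771490672 mid [ 0.4713155  -0.27166115]
    -0.1 [ 0.4038 -0.2319  0.0847]
    -0.06 [ 0.4361 -0.2532  0.0838]
    -0.02 [ 0.4729 -0.2731  0.0837]
    0.02 [ 0.5082 -0.2928  0.0834]
    0.06 [ 0.5429 -0.3124  0.0833]
```

{"op": "servo_tool", "data": {"commands": [[0,0,-2,22,-33,10,0],[0,0,-4,44,-66,20,0],[0,0,-6,66,-99,30,0],[0,0,-8,86,-135,30,0.2],[0,0,-10,107,-170,30,0.4]], "force": 60}}

```text
clock: 0.52
tcp_pos: [0.2727, 0.4829, 0.2308]
orientation: [0.66, 3.072, 0.001]
contact_force: [0.1, -0.4, 0.3]
grip_width: 0.0639
gripper_force: 0.0
```

{"op": "servo_tool", "data": {"commands": [[0,0,-2,22,-35,0,0.5],[0,0,-4,44,-70,0,0.5],[0,0,-6,66,-105,0,0.5],[0,0,-6,86,-140,0,0.5],[0,0,-6,100,-178,0,0.5]]}}

```text
clock: 0.93
tcp_pos: [0.3732, 0.3047, 0.2304]
orientation: [0.818, 3.033, 0.001]
contact_force: [0.4, -0.1, 0.8]
grip_width: 0.0427
gripper_force: 0.0
```

{"op": "servo_tool", "data": {"commands": [[0,0,0,8,-40,0,0.5],[0,0,0,16,-80,0,0.5],[0,0,0,24,-120,0,0.5],[0,0,0,32,-160,0,0.5],[0,0,0,40,-200,0,0.5]]}}

```text
clock: 1.35
tcp_pos: [0.4116, 0.1045, 0.2304]
orientation: [-0.817, -3.033, -0.0]
contact_force: [0.7, -0.6, 0.1]
grip_width: 0.0427
gripper_force: 0.0
```

{"op": "servo_tool", "data": {"commands": [[0,0,0,8,-40,0,0.5],[0,0,0,16,-80,0,0.5],[0,0,0,24,-120,0,0.5],[0,0,0,32,-160,0,0.5],[0,0,0,40,-200,0,0.5]]}}

```text
clock: 1.77
tcp_pos: [0.4516, -0.0954, 0.2306]
orientation: [0.816, 3.033, 0.001]
contact_force: [1.6, 1.4, -0.8]
grip_width: 0.0426
gripper_force: 0.0
```

{"op": "servo_tool", "data": {"commands": [[0,0,0,4,-38,-10,0.5],[0,0,0,8,-76,-20,0.5],[0,0,0,12,-114,-30,0.5],[0,0,0,16,-150,-50,0.5],[0,0,0,16,-178,-80,0.5]]}}

```text
clock: 2.18
tcp_pos: [0.4697, -0.2753, 0.1514]
orientation: [0.817, 3.028, -0.002]
contact_force: [0.8, -0.0, 0.6]
grip_width: 0.0428
gripper_force: 0.0
```

{"op": "servo_tool", "data": {"commands": [[0,0,0,0,1,-25,0.5],[0,0,0,0,1,-50,0.5],[0,0,0,-1,2,-70,0.5],[0,0,0,-1,2,-88,0.5],[0,0,0,-1,2,-88,0.6]]}}

```text
clock: 2.6
tcp_pos: [0.4643, -0.268, 0.0592]
orientation: [-0.815, -3.027, -0.001]
contact_force: [-0.9, 0.5, 0.1]
grip_width: 0.0346
gripper_force: 0.0
```

{"op": "servo_tool", "data": {"commands": [[0,0,0,0,0,0,0.8],[0,0,0,0,0,0,1],[0,0,0,0,0,0,1],[0,0,0,0,0,0,1],[0,0,0,0,0,0,1]]}}

```text
clock: 3.02
tcp_pos: [0.4676, -0.2695, 0.0634]
orientation: [0.816, 3.032, 0.0]
contact_force: [0.2, -0.8, -0.5]
grip_width: 0.0003
gripper_force: 0.0
```

```bash
python3 - <<'E'
from h import *
a,_=shot('scene','s1'); b,_=shot('top','t1')
A=cv2.resize(a[130:270,170:310],(400,400),interpolation=3);B=cv2.resize(b[170:310,260:400],(400,400),interpolation=3)
cv2.imwrite('pics/c1.png',np.hstack([A,B])); print(r.get_obs()['gripper_force'],r.get_obs()['grip_width'],r.get_obs()['joints'].round(2))
E
```

```text
0.0 -9.500431402180404e-05 [-0.07  0.5   0.62  2.03 -0.43  0.74  1.86]
```

View pics/c1.png

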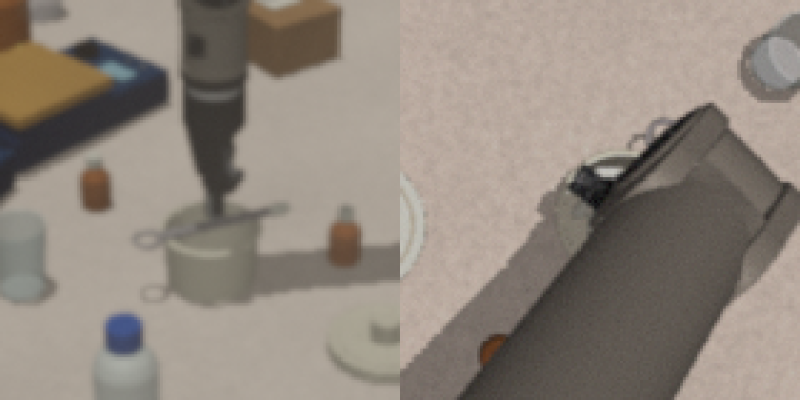

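```bash
python3 - <<'E'
from h import *
from m2 import near
print("=====")
s=np.load('pics/s1.npz');C=cloud('scene',s['d'])
for z0 in (.07,.085,.1,.12,.15,.18):
    q=near(C,(.47,-.27),.13,z0,z0+.015); print(z0,len(q)); 
q=near(C,(.47,-.27),.13,.0795,.092); q=q[np.lexsort((q[:,0],))]; print(q[::8].round(3).tolist())
q=near(C,(.47,-.27),.06,.095,.125); print(q[::10].round(3).tolist())
E
```

```text
tub [ 0.462 -0.271  0.086] 0.083
eye [ 0.547 -0.336  0.002] 0.001
bulb [ 0.392 -0.23   0.088] 0.086
lid [ 0.458 -0.028  0.045] 0.045
amb1 [ 0.338 -0.163  0.074] 0.075
amb2 [ 0.423 -0.492  0.071] 0.058
beak [ 0.608 -0.42   0.093] 0.059
bot [ 0.726 -0.172  0.123] 0.12
base [0.554 0.237 0.01 ] 0.012
hk [0.61  0.258 0.011] 0.012
boss [0.619 0.272 0.009] 0.013
top table z 0.0011
knob (array([ 0.4598, -0.0263,  0.0179]), 141) lid (array([ 0.4602, -0.026 ,  0.0689]), 1891) 0.05063665071432055
knob mean [ 0.46080673 -0.02532172  0.04455362]
tub+ret (array([ 0.4673, -0.2722,  0.1024]), 883)
ret 521 [ 0.46725436 -0.27439855  0.08361595] [ 0.37931839 -0.33610015  0.07900588] [ 0.55537238 -0.21373961  0.09228065]
[ 0.8601283  -0.5100778   0.46725437 -0.27439854]
hook 718 [0.53896237 0.23123129 0.15003318] [0.78276023 0.35237463 0.44499929]
[[0.539, 0.233, 0.277], [0.548, 0.234, 0.275], [0.558, 0.241, 0.263], [0.57, 0.24, 0.247], [0.58, 0.245, 0.239], [0.591, 0.248, 0.239], [0.601, 0.256, 0.238], [0.61, 0.254, 0.237], [0.616, 0.266, 0.253], [0.619, 0.263, 0.252], [0.62, 0.299, 0.243], [0.621, 0.2
[... 3190 characters left out ...]
0.22, 0.086], [0.402, -0.236, 0.088], [0.407, -0.24, 0.085], [0.414, -0.239, 0.085], [0.423, -0.238, 0.085], [0.431, -0.253, 0.084], [0.438, -0.256, 0.086], [0.444, -0.265, 0.082], [0.451, -0.268, 0.084], [0.46, -0.262, 0.082], [0.466, -0.266, 0.088], [0.474, -0.282, 0.082], [0.478, -0.214, 0.082], [0.483, -0.333, 0.08], [0.49, -0.214, 0.081], [0.496, -0.326, 0.081], [0.503, -0.281, 0.086], [0.51, -0.297, 0.083], [0.514, -0.29, 0.083], [0.52, -0.289, 0.083], [0.527, -0.31, 0.087], [0.53, -0.311, 0.088], [0.538, -0.328, 0.082], [0.548, -0.297, 0.083], [0.557, -0.312, 0.082]]
[[0.475, -0.28, 0.124], [0.484, -0.269, 0.121], [0.483, -0.262, 0.119], [0.468, -0.264, 0.107], [0.464, -0.259, 0.103]]
```

```bash
sed -i '/^for\|^    print\|^print/!b' m.py; python3 - <<'E'
from h import *
s=np.load('pics/s1.npz');C=cloud('scene',s['d']);im=s['im']
for u in (243,246,249):
  for v in range(190,214,2): print(u,v,im[v,u],C[v,u].round(3))
E
```

```text
243 190 [53 57 61] [ 0.482 -0.266  0.164]
243 192 [53 57 60] [ 0.486 -0.263  0.16 ]
243 194 [55 58 63] [ 0.482 -0.266  0.149]
243 196 [62 66 70] [ 0.487 -0.262  0.145]
243 198 [77 82 85] [ 0.482 -0.266  0.133]
243 200 [83 87 90] [ 0.485 -0.264  0.127]
243 202 [81 86 88] [ 0.476 -0.271  0.112]
243 204 [83 88 90] [ 0.477 -0.271  0.104]
243 206 [ 90  97 101] [ 0.475 -0.272  0.095]
243 208 [88 92 96] [ 0.474 -0.273  0.086]
243 210 [101 110 114] [ 0.479 -0.269  0.082]
243 212 [113 126 131] [ 0.428 -0.309  0.031]
246 190 [54 58 62] [ 0.477 -0.257  0.165]
246 192 [54 58 62] [ 0.504 -0.237  0.178]
246 194 [53 57 61] [ 0.501 -0.239  0.168]
246 196 [52 56 61] [ 0.5  -0.24  0.16]
246 198 [55 61 63] [ 0.496 -0.243  0.148]
246 200 [56 61 65] [ 0.47  -0.263  0.12 ]
246 202 [58 62 65] [ 0.471 -0.262  0.113]
246 204 [61 65 69] [ 0.474 -0.26   0.107]
246 206 [80 85 88] [ 0.477 -0.258  0.101]
246 208 [90 94 99] [ 0.464 -0.267  0.083]
246 210 [108 119 123] [ 0.427 -0.296  0.044]
246 212 [113 127 131] [ 0.416 -0.304  0.027]
249 190 [65 69 72] [ 0.506 -0.223  0.191]
249 192 [56 60 63] [ 0.51  -0.22   0.187]
249 194 [55 59 63] [ 0.505 -0.224  0.175]
249 196 [62 66 71] [ 0.496 -0.23   0.161]
249 198 [107 116 123] [ 0.299 -0.379  0.001]
249 200 [118 128 134] [ 0.311 -0.37   0.001]
249 202 [101 113 117] [ 0.414 -0.292  0.073]
249 204 [ 96 106 111] [ 0.414 -0.292  0.064]
249 206 [88 93 97] [ 0.445 -0.269  0.081]
249 208 [ 94 100 105] [ 0.456 -0.26   0.082]
249 210 [109 122 126] [ 0.418 -0.29   0.042]
249 212 [112 126 130] [ 0.415 -0.291  0.031]
```

{"op": "servo_tool", "data": {"commands": [[0,0,0,0,0,0,0.5],[0,0,0,0,0,0,0.5],[0,0,0,0,0,30,0.5],[0,0,0,0,0,60,0.5],[0,0,0,0,0,60,0.5]]}}

```text
clock: 3.53
tcp_pos: [0.4695, -0.2716, 0.127]
orientation: [0.816, 3.026, -0.001]
contact_force: [-0.5, -1.3, -0.7]
grip_width: 0.0422
gripper_force: 0.0
```

```bash
python3 - <<'E'
from h import *
a,d=shot('scene','s2');C=cloud('scene',d)
A=cv2.resize(a[150:250,190:290],(600,600),interpolation=3);cv2.imwrite('pics/c2.png',A)
o=r.get_obs();print(o['tcp_pos'].round(4),o['grip_width'])
for u in (236,239,242,245,248,251):
  print(u,[(v,*C[v,u].round(3)) for v in range(184,208,2) if C[v,u,2]>.08])
E
```

```text
[ 0.4688 -0.2706  0.125 ] 0.04267633492395396
236 []
239 [(184, np.float64(0.466), np.float64(-0.295), np.float64(0.17)), (186, np.float64(0.468), np.float64(-0.294), np.float64(0.164))]
242 [(184, np.float64(0.461), np.float64(-0.286), np.float64(0.171)), (186, np.float64(0.459), np.float64(-0.288), np.float64(0.161))]
245 [(184, np.float64(0.495), np.float64(-0.247), np.float64(0.2)), (186, np.float64(0.493), np.float64(-0.249), np.float64(0.191)), (188, np.float64(0.49), np.float64(-0.251), np.float64(0.181)), (190, np.float64(0.492), np.float64(-0.25), np.float64(0.175)), (192, np.float64(0.491), np.float64(-0.251), np.float64(0.166))]
248 [(184, np.float64(0.504), np.float64(-0.228), np.float64(0.211)), (186, np.float64(0.481), np.float64(-0.246), np.float64(0.186)), (188, np.float64(0.483), np.float64(-0.244), np.float64(0.181)), (190, np.float64(0.482), np.float64(-0.245), np.float64(0.172)), (192, np.float64(0.476), np.float64(-0.25), np.float64(0.159)), (206, np.float64(0.447), np.float64(-0.272), np.float64(0.081))]
251 [(206, np.float64(0.445), np.float64(-0.26), np.float64(0.084))]
```

View pics/c2.png

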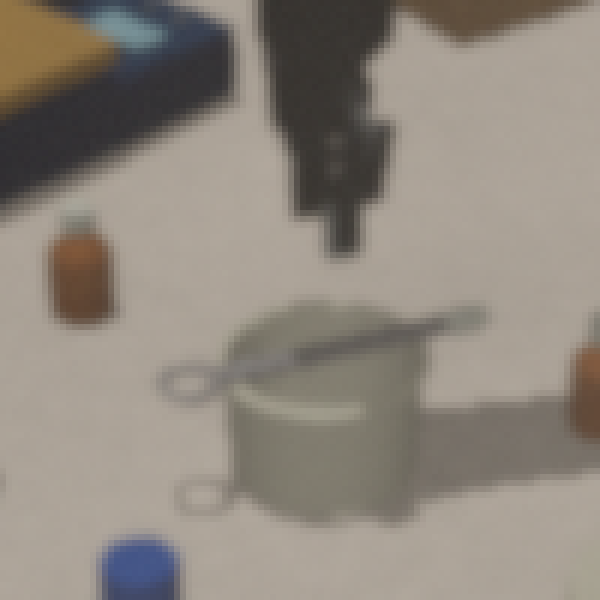

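The image shows both fingertips ending about 155–160 mm above the bench, at crop pixels (340,255) and (310,215). The reported TCP is 125 mm, so the true tips sit about 23 mm behind the reported TCP. I'll go deeper; even if the reported value were right, the tips would still clear the stir bars.

{"op": "servo_tool", "data": {"commands": [[0,0,0,0,-2,-25,0.5],[0,0,0,0,-2,-50,0.5],[0,0,0,0,-2,-70,0.5],[0,0,0,0,-2,-83,0.5],[0,0,0,0,-2,-83,0.5]]}}

```text
clock: 4.0
tcp_pos: [0.4647, -0.2702, 0.0366]
orientation: [-0.815, -3.028, -0.001]
contact_force: [-0.2, 0.5, 0.3]
grip_width: 0.0425
gripper_force: 0.0
```

{"op": "servo_tool", "data": {"commands": [[0,0,0,0,0,0,0.7],[0,0,0,0,0,0,1],[0,0,0,0,0,0,1],[0,0,0,0,0,0,1],[0,0,0,0,0,0,1]]}}

```text
clock: 4.42
tcp_pos: [0.4677, -0.272, 0.0405]
orientation: [0.817, 3.031, -0.0]
contact_force: [-0.8, -0.6, 3.9]
grip_width: 0.0118
gripper_force: 58.9
```

{"op": "servo_tool", "data": {"commands": [[0,0,0,0,0,15,1],[0,0,0,0,0,40,1],[0,0,0,0,0,75,1],[0,0,0,0,0,110,1],[0,0,0,0,0,140,1]]}}

```text
clock: 4.83
tcp_pos: [0.4668, -0.2716, 0.1817]
orientation: [0.817, 3.033, 0.0]
contact_force: [0.1, 0.2, -1.5]
grip_width: 0.0124
gripper_force: 58.7
```

{"op": "servo_tool", "data": {"commands": [[0,0,0,0,0,15,1],[0,0,0,0,0,30,1],[0,0,0,0,0,30,1]]}}

```text
clock: 5.08
tcp_pos: [0.4685, -0.2723, 0.2126]
orientation: [0.815, 3.028, 0.001]
contact_force: [0.1, -0.5, -1.6]
grip_width: 0.0125
gripper_force: 58.7
```

```bash
python3 - <<'E'
from h import *
a,d=shot('scene','s3');b,_=shot('top','t3')
A=cv2.resize(a[110:270,150:310],(400,400),interpolation=3);B=cv2.resize(b[150:310,260:420],(400,400),interpolation=3)
cv2.imwrite('pics/c3.png',np.hstack([A,B]))
o=r.get_obs();print(o['tcp_pos'].round(4),o['grip_width'],o['gripper_force'],o['contact_force'])
for n in('scene','top'):
    d=np.load('pics/%s3.npz'%n[0])['d'];C=cloud(n,d);q=C[(C[...,2]>.13)&(C[...,2]<.30)&(np.hypot(C[...,0]-.47,C[...,1]+.27)<.13)]
    print(n,q[np.argsort(-(q@[.866,-.5,0]))][:25:2].round(3).tolist(),'\n', q[np.argsort((q@[.866,-.5,0]))][:25:2].round(3).tolist())
E
```

```text
[ 0.467  -0.2711  0.2095] 0.011881347266346664 58.736345171928406 [ 1.0191583   0.25067518 -1.00273606]
scene [[0.563, -0.32, 0.258], [0.562, -0.316, 0.259], [0.563, -0.312, 0.253], [0.55, -0.33, 0.257], [0.559, -0.315, 0.254], [0.558, -0.312, 0.255], [0.559, -0.307, 0.253], [0.541, -0.334, 0.255], [0.559, -0.298, 0.256], [0.552, -0.308, 0.25], [0.551, -0.305, 0.254], [0.534, -0.332, 0.249], [0.55, -0.301, 0.255]] 
 [[0.384, -0.222, 0.259], [0.389, -0.218, 0.254], [0.393, -0.215, 0.253], [0.389, -0.227, 0.259], [0.393, -0.223, 0.247], [0.396, -0.222, 0.252], [0.396, -0.221, 0.256], [0.396, -0.226, 0.247], [0.404, -0.216, 0.265], [0.401, -0.223, 0.261], [0.395, -0.235, 0.259], [0.401, -0.226, 0.249], [0.402, -0.23, 0.26]]
top [[0.556, -0.321, 0.256], [0.557, -0.319, 0.253], [0.552, -0.323, 0.254], [0.554, -0.318, 0.255], [0.555, -0.317, 0.252], [0.552, -0.319, 0.251], [0.555, -0.315, 0.251], [0.553, -0.317, 0.25], [0.554, -0.311, 0.256], [0.555, -0.308, 0.252], [0.552, -0.309, 0.255], [0.554, -0.303, 0.253], [0.55, -0.305, 0.252]] 
 [[0.381, -0.218, 0.256], [0.381, -0.22, 0.256], [0.381, -0.222, 0.26], [0.383, -0.22, 0.256], [0.385, -0.218, 0.257], [0.385, -0.22, 0.257], [0.387, -0.218, 0.256], [0.387, -0.22, 0.259], [0.389, -0.219, 0.251], [0.385, -0.227, 0.257], [0.387, -0.225, 0.257], [0.389, -0.222, 0.257], [0.391, -0.221, 0.255]]
```

View pics/c3.png

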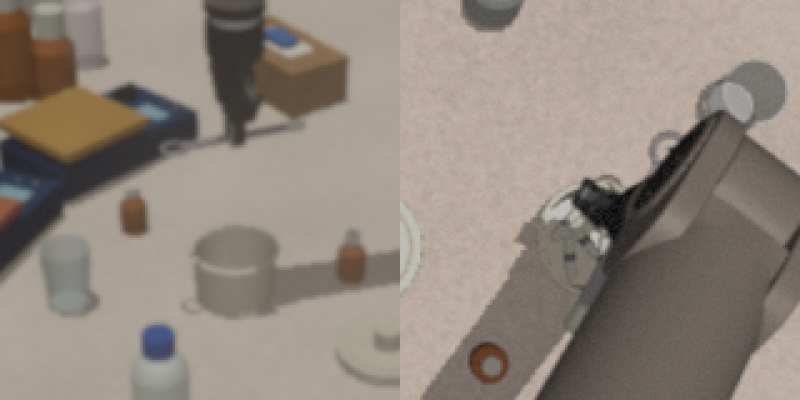

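The retriever is held level at 0.254 m, with its eye at about (665,150) in the right-hand crop, 84.5 mm ahead of the TCP. The strap is about 40 mm behind the reported TCP. Now I'll yaw to the hook's heading and pitch up 45°.

{"op": "servo_tool", "data": {"commands": [[0,0,6,0,30,10,1],[0,0,12,0,60,20,1],[0,0,18,0,95,30,1],[0,0,24,-3,130,40,1],[0,0,30,-5,165,40,1]]}}

```text
clock: 5.6
tcp_pos: [0.4617, -0.1051, 0.2498]
orientation: [-0.004, 3.141, -0.0]
contact_force: [0.9, 0.9, -0.7]
grip_width: 0.0118
gripper_force: 58.8
```

{"op": "servo_tool", "data": {"commands": [[0,0,6,0,25,0,1],[0,0,12,0,50,0,1],[0,0,16.5,0,70,0,1],[0,0,16.5,0,85,0,1],[0,0,16.5,0,85,0,1]]}}

```text
clock: 6.02
tcp_pos: [0.4609, -0.0178, 0.2479]
orientation: [0.455, -3.106, -0.001]
contact_force: [0.6, 0.8, -1.6]
grip_width: 0.0117
gripper_force: 58.8
```

{"op": "servo_tool", "data": {"commands": [[1.7,-5.75,0,0,0,0,1],[3.4,-11.5,0,0,0,0,1],[5.1,-17.3,0,0,0,0,1],[6.8,-23,0,0,0,0,1],[6.8,-23,0,0,0,0,1]]}}

```text
clock: 6.43
tcp_pos: [0.4558, -0.0233, 0.245]
orientation: [-0.384, 2.702, 0.087]
contact_force: [-1.1, -0.7, -1.9]
grip_width: 0.0121
gripper_force: 58.9
```

{"op": "servo_tool", "data": {"commands": [[1.7,-5.75,0,0,0,0,1],[3.4,-11.5,0,0,0,0,1],[5.1,-17.3,0,0,0,0,1],[6,-20.1,0,0,0,0,1],[6,-20.1,0,0,0,0,1]]}}

```text
clock: 6.85
tcp_pos: [0.4532, -0.0209, 0.2563]
orientation: [-0.367, 2.47, 0.126]
contact_force: [-0.0, 0.7, -1.0]
grip_width: 0.012
gripper_force: 59.8
```

```bash
python3 - <<'E'
from h import *
from scipy.spatial.transform import Rotation as R
o=r.get_obs();print(o['tcp_pos'].round(4),o['clock'],o['joints'].round(2));print(R.from_rotvec(o['orientation']).as_matrix().round(3))
E
```

```text
[ 0.4532 -0.0209  0.2563] 6.85 [-0.01 -0.26  0.08  2.44 -0.53  0.4   2.37]
[[-0.762 -0.291  0.578]
 [-0.231  0.957  0.177]
 [-0.604  0.002 -0.797]]
```

{"op": "servo_tool", "data": {"commands": [[0,0,0,4,38,2,1],[0,0,0,8,76,2,1],[0,0,0,8,114,2,1],[0,0,0,8,152,2,1],[0,0,0,8,170,2,1]]}}

```text
clock: 7.27
tcp_pos: [0.4612, 0.153, 0.2582]
orientation: [-0.371, 2.47, 0.127]
contact_force: [0.2, -0.5, -0.6]
grip_width: 0.0123
gripper_force: 59.8
```

{"op": "servo_tool", "data": {"commands": [[0,0,0,5,30,0,1],[0,0,0,10,60,0,1],[0,0,0,10,60,0,1],[0,0,0,10,60,0,1]]}}

```text
clock: 7.6
tcp_pos: [0.4716, 0.2106, 0.2584]
orientation: [-0.37, 2.47, 0.126]
contact_force: [0.6, -0.9, -1.8]
grip_width: 0.012
gripper_force: 59.8
```

```bash
cat > st.py <<'E'
from h import *
from scipy.spatial.transform import Rotation as R
o=r.get_obs();print(o['tcp_pos'].round(4),o['clock'],o['joints'].round(2));M=R.from_rotvec(o['orientation']).as_matrix();print(M.round(3))
s=16.5*np.pi/180;u=np.array([np.cos(s),np.sin(s),0]);tz=(u-[0,0,1])/2**.5;tx=-(u+[0,0,1])/2**.5
T=np.stack([tx,np.cross(tz,tx),tz],1);print('turn to 45',np.degrees(R.from_matrix(T@M.T).as_rotvec()).round(1))
print('eye est',(o['tcp_pos']-.0405*M[:,2]-.0845*M[:,0]).round(4))
E
python3 st.py
```

```text
[0.4716 0.2106 0.2584] 7.6 [ 0.57 -0.19 -1.09  2.3  -0.01  0.29  1.31]
[[-0.762 -0.293  0.577]
 [-0.233  0.956  0.178]
 [-0.604  0.001 -0.797]]
turn to 45 [ 2.2 -7.6 -0.6]
eye est [0.5127 0.223  0.3417]
```

{"op": "servo_tool", "data": {"commands": [[1.1,-3.8,-0.3,8,3,0,1],[2.2,-7.6,-0.6,14,6,-5,1],[2.2,-7.6,-0.6,14,6,-15,1],[2.2,-7.6,-0.6,14,6,-15,1]]}}

```text
clock: 7.93
tcp_pos: [0.4813, 0.1988, 0.249]
orientation: [-0.325, 2.391, 0.097]
contact_force: [-0.3, -0.5, -1.1]
grip_width: 0.0119
gripper_force: 59.8
```

```bash
python3 st.py; python3 - <<'E'
from h import *
a,d=shot('scene','s4');b,_=shot('top','t4')
A=cv2.resize(a[170:310,310:450],(400,400),interpolation=3);B=cv2.resize(b[120:260,80:220],(400,400),interpolation=3)
cv2.imwrite('pics/c4.png',np.hstack([A,B]))
for n in('scene','top'):
    d=np.load('pics/%s4.npz'%n[0])['d'];C=cloud(n,d)
    m=(C[...,2]>.295)&(C[...,2]<.37)&(np.hypot(C[...,0]-.52,C[...,1]-.23)<.045)
    q=C[m]; print(n,len(q),np.argwhere(m)[::6].tolist(),q[::6].round(3).tolist())
E
```

```text
[0.4813 0.1988 0.249 ] 7.9333 [ 0.55 -0.16 -1.12  2.37  0.58  0.18  0.69]
[[-0.715 -0.26   0.649]
 [-0.206  0.966  0.159]
 [-0.668 -0.02  -0.744]]
turn to 45 [ 2.  -2.7  1.5]
eye est [0.5155 0.2098 0.3356]
scene 40 [[192, 369], [193, 369], [193, 375], [194, 373], [195, 372], [196, 373], [197, 374]] [[0.527, 0.197, 0.344], [0.529, 0.198, 0.343], [0.526, 0.214, 0.347], [0.532, 0.211, 0.346], [0.509, 0.2, 0.327], [0.509, 0.203, 0.325], [0.503, 0.204, 0.319]]
top 198 [[210, 117], [210, 123], [211, 120], [211, 126], [212, 119], [212, 125], [213, 116], [213, 128], [214, 127], [215, 127], [216, 127], [217, 114], [218, 114], [219, 114], [220, 114], [221, 113], [221, 128], [222, 118], [222, 128], [223, 120], [223, 126], [224, 119], [224, 125], [225, 122], [225, 128], [226, 127], [227, 125], [228, 124], [228, 130], [229, 128], [230, 127], [231, 127], [232, 128]] [[0.529, 0.213, 0.348], [0.529, 0.203, 0.343], [0.527, 0.207, 0.348], [0.527, 0.197, 0.343], [0.524, 0.208, 0.35], [0.525, 0.198, 0.346], [0.523, 0.215, 0.346], [0.523, 0.193, 0.34], [0.521, 0.195, 0.343], [0.519, 0.196, 0.339], [0.518, 0.197, 0.336], [0.515, 0.222, 0.339], [0.513, 0.222, 0.337], [0.512, 0.223, 0.335], [0.51, 0.222, 0.336], [0.508, 0.225, 0.335], [0.508, 0.196, 0.329], [0.506, 0.216, 0.331], [0.506, 0.197, 0.328], [0.504, 0.212, 0.329], [0.504, 0.201, 0.326], [0.502, 0.215, 0.328], [0.502, 0.203, 0.325], [0.5, 0.21, 0.324], [0.501, 0.198, 0.323], [0.499, 0.2, 0.321], [0.496, 0.204, 0.322], [0.494, 0.206, 0.321], [0.495, 0.197, 0.311], [0.493, 0.2, 0.317], [0.491, 0.203, 0.312], [0.489, 0.202, 0.313], [0.487, 0.201, 0.312]]
```

View pics/c4.png

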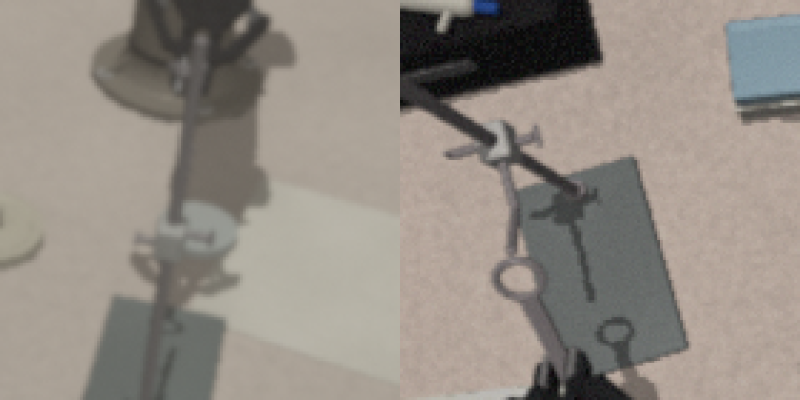

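The top crop shows the ring centred at (518,278), close beside and robot-ward of the hook's tip at (513,250). The measured eye agrees with my estimate, so I'll trust the estimate and line up.

{"op": "servo_tool", "data": {"commands": [[0,0,0,2,18,0,1],[0,0,0,2,18,-20,1],[0,0,0,2,18,-36,1],[0,0,0,2,18,-36,1]]}}

```text
clock: 8.37
tcp_pos: [0.4788, 0.2125, 0.2178]
orientation: [-0.33, 2.413, 0.078]
contact_force: [-0.6, -0.9, -2.1]
grip_width: 0.0119
gripper_force: 59.8
```

```bash
python3 st.py
```

```text
[0.4788 0.2125 0.2178] 8.3667 [ 0.69 -0.01 -1.38  2.38  1.19  0.3   0.08]
[[-0.73  -0.257  0.634]
 [-0.216  0.966  0.144]
 [-0.649 -0.032 -0.76 ]]
turn to 45 [ 3.  -3.8  1.7]
eye est [0.5148 0.2249 0.3034]
```

{"op": "servo_tool", "data": {"commands": [[0.5,-1,0.5,8,4,-8,1],[1,-2,1,17,7,-17,1],[2,-3,1.5,27,10,-28,1],[2,-3,1.5,27,10,-28,1]]}}

```text
clock: 8.7
tcp_pos: [0.505, 0.2221, 0.1849]
orientation: [-0.345, 2.362, 0.127]
contact_force: [-0.1, -0.8, -2.3]
grip_width: 0.0124
gripper_force: 59.8
```

```bash
python3 st.py
```

```text
[0.505  0.2221 0.1849] 8.7 [ 0.53  0.26 -1.32  2.41  1.74  0.53 -0.38]
[[-0.695 -0.283  0.661]
 [-0.21   0.959  0.189]
 [-0.688 -0.008 -0.726]]
turn to 45 [ 0.9 -1.4  0.1]
eye est [0.5369 0.2323 0.2724]
```

{"op": "servo_tool", "data": {"commands": [[0,0,0,4,2,2,1],[0,0,0,13,5,-7,1],[0,0,0,23,8,-17,1],[0,0,0,33,11,-27,1],[0,0,0,33,11,-27,1]]}}

```text
clock: 9.12
tcp_pos: [0.5395, 0.2341, 0.1631]
orientation: [-0.344, 2.355, 0.121]
contact_force: [-0.8, 0.0, -0.1]
grip_width: 0.0116
gripper_force: 59.8
```

```bash
python3 st.py; python3 - <<'E'
from h import *
a,d=shot('scene','s5');b,d2=shot('top','t5')
A=cv2.resize(a[170:310,310:450],(400,400),interpolation=3);B=cv2.resize(b[140:240,80:180],(400,400),interpolation=3)
cv2.imwrite('pics/c5.png',np.hstack([A,B])); print(r.get_obs()['contact_force'])
E
```

```text
[0.5395 0.2341 0.1631] 9.1167 [ 0.42  0.41 -1.25  2.36  1.83  0.67 -0.4 ]
[[-0.69  -0.281  0.667]
 [-0.211  0.96   0.186]
 [-0.692 -0.013 -0.722]]
turn to 45 [ 1.  -0.9  0.2]
eye est [0.5708 0.2444 0.2508]
[ 0.02152212 -0.27646206 -1.35649859]
```

View pics/c5.png

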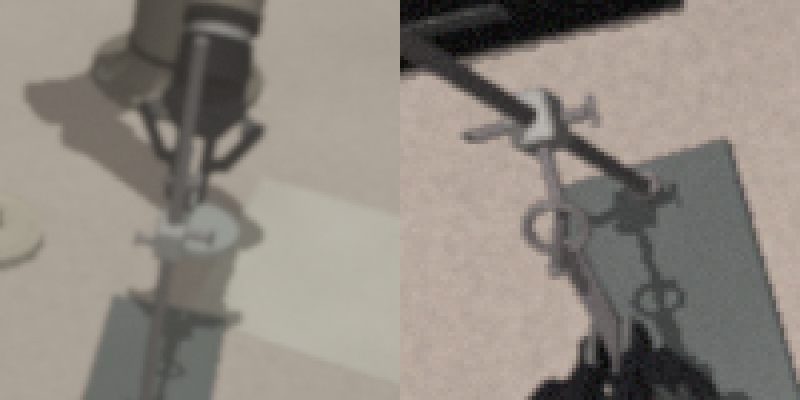

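The top crop shows the ring around the hook bar, centred at (555,228). The bar comes from the boss at (545,150) through the ring, and the tip at (560,265) is on the near side. The eye is threaded, so I'll lower it and tilt towards hanging before releasing.

{"op": "servo_tool", "data": {"commands": [[0.9,-2.9,0,6,2,-4,1],[1.7,-5.8,0,12,4,-8,1],[2.6,-8.6,0,18,6,-13,1],[3.4,-11.5,0,24,8,-18,1],[4.3,-14.4,0,30,10,-23,1]]}}

```text
clock: 9.63
tcp_pos: [0.5745, 0.2493, 0.1448]
orientation: [-0.323, 2.119, 0.145]
contact_force: [-0.2, 1.4, -1.9]
grip_width: 0.0119
gripper_force: 59.9
```

{"op": "servo_tool", "data": {"commands": [[0,0,0,0,0,0,1],[0,0,0,0,0,0,1]]}}

```text
clock: 9.8
tcp_pos: [0.5725, 0.2503, 0.1391]
orientation: [-0.319, 2.132, 0.156]
contact_force: [-1.0, -0.5, -1.3]
grip_width: 0.0119
gripper_force: 59.9
```

```bash
python3 st.py
```

```text
[0.5725 0.2503 0.1391] 9.8 [ 0.4   0.88 -1.39  2.43  2.27  1.24 -0.51]
[[-0.523 -0.287  0.803]
 [-0.167  0.958  0.233]
 [-0.836 -0.012 -0.549]]
turn to 45 [-2.7 11.4 -0.2]
eye est [0.5842 0.255  0.232 ]
```

{"op": "servo_tool", "data": {"commands": [[0,0,0,0,-5,-5,1],[0,0,0,0,-5,-5,1],[0,0,0,0,-5,-5,0.8],[0,0,0,0,-5,-5,0.6],[0,0,0,0,-5,-5,0.5]]}}

```text
clock: 10.22
tcp_pos: [0.5762, 0.2474, 0.1403]
orientation: [-0.323, 2.12, 0.151]
contact_force: [-0.5, -0.4, 0.3]
grip_width: 0.0405
gripper_force: 0.0
```

{"op": "servo_tool", "data": {"commands": [[0,0,0,0,0,0,0.4],[0,0,0,-8,-2,5,0.4],[0,0,0,-16,-5,11,0.4],[0,0,0,-24,-7,16,0.4],[0,0,0,-32,-9,22,0.4]]}}

```text
clock: 10.63
tcp_pos: [0.5632, 0.2505, 0.1651]
orientation: [-0.321, 2.139, 0.146]
contact_force: [0.1, -1.5, -0.0]
grip_width: 0.0516
gripper_force: 0.0
```

{"op": "servo_tool", "data": {"commands": [[0,0,0,-16,-5,11,0.4],[0,0,0,-32,-9,22,0.4],[0,0,0,-48,-14,33,0.4],[0,0,0,-64,-18,44,0.4],[0,0,0,-64,-18,44,0.4]]}}

```text
clock: 11.05
tcp_pos: [0.5266, 0.2523, 0.2285]
orientation: [-0.322, 2.158, 0.127]
contact_force: [0.4, 0.1, -0.3]
grip_width: 0.0512
gripper_force: 0.0
```

```bash
python3 st.py; python3 - <<'E'
from h import *
a,d=shot('scene','s6');b,d2=shot('top','t6')
A=cv2.resize(a[170:310,310:450],(400,400),interpolation=3);B=cv2.resize(b[140:240,80:180],(400,400),interpolation=3)
cv2.imwrite('pics/c6.png',np.hstack([A,B])); print(r.get_obs()['contact_force'])
E
```

```text
[0.5266 0.2523 0.2285] 11.05 [ 0.47  0.34 -1.41  2.43  1.98  0.81 -0.61]
[[-0.542 -0.277  0.793]
 [-0.182  0.96   0.211]
 [-0.82  -0.03  -0.571]]
turn to 45 [-1.2 10.2  0.3]
eye est [0.5403 0.2591 0.321 ]
[ 0.29287937  0.92882844 -0.26365063]
```

View pics/c6.png

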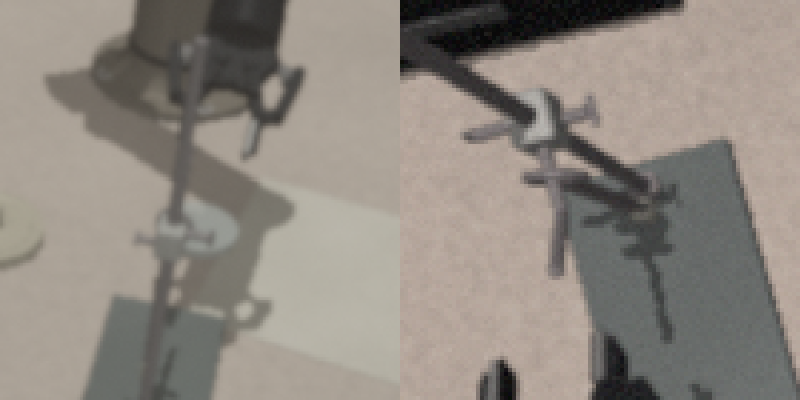

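The top crop shows the ring edge-on across the bar at (550,178), behind the elbow, with the strap hanging down beside the rod. The retriever is hung. Next I'll retreat clear of the hook.

{"op": "servo_tool", "data": {"commands": [[0,0,0,-20,-6,5,0.4],[0,0,0,-40,-12,10,0.4],[0,0,0,-60,-18,10,0.4],[0,0,0,-75,-25,10,0.4],[0,0,0,-75,-25,10,0.4]]}}

```text
clock: 11.57
tcp_pos: [0.481, 0.2529, 0.2602]
orientation: [-0.317, 2.199, 0.113]
contact_force: [0.2, -0.3, -0.2]
grip_width: 0.0511
gripper_force: 0.0
```

```bash
python3 st.py
```

```text
[0.481  0.2529 0.2602] 11.5667 [ 0.61 -0.09 -1.41  2.44  1.8   0.38 -0.64]
[[-0.576 -0.267  0.773]
 [-0.186  0.963  0.194]
 [-0.796 -0.032 -0.604]]
turn to 45 [-0.4  8.   0.9]
eye est [0.4983 0.2608 0.3519]
```

{"op": "servo_tool", "data": {"commands": [[-1.7,5.7,0,-5,-30,3,0.4],[-3.4,11.4,0,-10,-60,5,0.3],[-5.1,17.1,0,-15,-95,5,0.2],[-6.8,23,0,-15,-130,5,0.1],[-8.2,28,0,-15,-160,5,0]]}}

```text
clock: 11.98
tcp_pos: [0.4773, 0.1752, 0.2492]
orientation: [-0.316, 2.37, -0.026]
contact_force: [0.0, -0.0, -0.8]
grip_width: 0.0852
gripper_force: 0.0
```

{"op": "servo_tool", "data": {"commands": [[-1.7,5.7,0,0,-30,0,0],[-3.4,11.4,0,0,-60,-5,0],[-5.1,17.1,0,0,-80,-10,0],[-6.8,23,0,0,-100,-10,0],[-6.8,23,0,0,-100,-10,0]]}}

```text
clock: 12.4
tcp_pos: [0.4773, 0.0806, 0.2387]
orientation: [-0.366, 2.64, -0.114]
contact_force: [0.2, -0.7, -0.4]
grip_width: 0.0852
gripper_force: 0.0
```

```bash
python3 st.py; python3 - <<'E'
from h import *
a,d=shot('top','t7'); C=cloud('top',d)
from scipy.spatial.transform import Rotation as R
o=r.get_obs();M=R.from_rotvec(o['orientation']).as_matrix()
s=np.arctan2(-M[1,0],-M[0,0]); T=np.array([[-np.cos(s),-np.sin(s),0],[-np.sin(s),np.cos(s),0],[0,0,-1]]).astype(float)
print('turn to down',np.degrees(R.from_matrix(T@M.T).as_rotvec()).round(1),np.linalg.det(T))
E
```

```text
[0.4773 0.0806 0.2387] 12.4 [ 0.1  -0.11 -0.51  2.28  0.3   0.54  1.2 ]
[[-0.854 -0.237  0.462]
 [-0.276  0.961 -0.017]
 [-0.44  -0.142 -0.887]]
turn to 45 [ 12.7 -15.8   3.9]
eye est [0.5308 0.1046 0.3118]
turn to down [ 0.6 27.4  2.1] 1.0000000000000002
```

{"op": "servo_tool", "data": {"commands": [[0.2,6.5,0.5,-4,-25,-10,0],[0.3,13,1,-8,-50,-20,0],[0.4,19.5,1.5,-12,-80,-40,0],[0.6,25,2,-15,-106,-70,0],[0.6,27.4,2.1,-15,-106,-100,0]]}}

```text
clock: 12.87
tcp_pos: [0.4658, -0.0298, 0.14]
orientation: [-0.473, 3.099, 0.0]
contact_force: [1.3, 0.1, 0.4]
grip_width: 0.0855
gripper_force: 0.0
```

{"op": "servo_tool", "data": {"commands": [[0,0,0,0,0,0,0],[0,0,0,0,0,0,0]]}}

```text
clock: 13.03
tcp_pos: [0.4628, -0.0236, 0.1395]
orientation: [-0.484, 3.097, 0.005]
contact_force: [-0.5, 0.2, 0.5]
grip_width: 0.0855
gripper_force: 0.0
```

```bash
cat > st2.py <<'E'
from h import *
from scipy.spatial.transform import Rotation as R
o=r.get_obs();M=R.from_rotvec(o['orientation']).as_matrix()
s=np.arctan2(-M[1,0],-M[0,0]); T=np.array([[-np.cos(s),-np.sin(s),0],[-np.sin(s),np.cos(s),0],[0,0,-1]])
print(o['tcp_pos'].round(4),o['clock'],o['joints'].round(2),o['contact_force'].round(1),o['grip_width'].round(4),'turn to down',np.degrees(R.from_matrix(T@M.T).as_rotvec()).round(2))
E
python3 st2.py
```

```text
Traceback (most recent call last):
  File "st2.py", line 5, in <module>
    print(o['tcp_pos'].round(4),o['clock'],o['joints'].round(2),o['contact_force'].round(1),o['grip_width'].round(4),'turn to down',np.degrees(R.from_matrix(T@M.T).as_rotvec()).round(2))
                                                                                            ^^^^^^^^^^^^^^^^^^^^^
AttributeError: 'float' object has no attribute 'round'
```

{"op": "servo_tool", "data": {"commands": [[0,0,0,-1,-2,-35,0.2],[0,0,0,-1,-2,-70,0.2],[0,0,0,-1,-2,-100,0.2],[0,0,0,-1,-2,-122,0.2],[0,0,0,-1,-2,-139,0.2]], "force": 80}}

```text
clock: 13.45
tcp_pos: [0.4631, -0.0247, 0.0032]
orientation: [-0.486, 3.089, 0.002]
contact_force: [0.3, 0.0, 0.5]
grip_width: 0.0683
gripper_force: 0.0
```

{"op": "servo_tool", "data": {"commands": [[0,0,0,0,0,0,0.3],[0,0,0,0,0,0,0.5],[0,0,0,0,0,0,0.8],[0,0,0,0,0,0,1],[0,0,0,0,0,0,1]]}}

```text
clock: 13.87
tcp_pos: [0.4651, -0.0255, 0.0061]
orientation: [-0.482, 3.086, 0.001]
contact_force: [-3.0, 0.8, 7.0]
grip_width: 0.0321
gripper_force: 78.7
```

```bash
sed -i "s/o\['grip_width'\].round(4)/o['grip_width']/" st2.py; python3 st2.py
```

```text
[ 0.4651 -0.0255  0.0061] 13.8667 [ 0.11  0.44 -0.22  2.19  0.19  0.5   1.62] [-3.   0.8  7. ] 0.032052523627535634 turn to down [-0.19  1.01  0.  ]
```

{"op": "servo_tool", "data": {"commands": [[0,0,0,0,0,10,1],[0,0,0,0,0,40,1],[0,0,0,0,-20,75,1],[0,0,0,0,-55,110,1],[0,0,0,0,-90,120,1]]}}

```text
clock: 14.28
tcp_pos: [0.4667, -0.1132, 0.1289]
orientation: [-0.488, 3.08, -0.001]
contact_force: [2.1, -0.7, -2.7]
grip_width: 0.0316
gripper_force: 79.7
```

{"op": "servo_tool", "data": {"commands": [[0,0,0,0,-35,0,1],[0,0,0,0,-70,0,1],[0,0,0,2,-100,0,1],[0,0,0,4,-120,0,1],[0,0,0,4,-120,0,1]]}}

```text
clock: 14.7
tcp_pos: [0.4679, -0.2402, 0.1254]
orientation: [-0.47, 3.089, -0.004]
contact_force: [0.0, -0.2, -0.4]
grip_width: 0.0318
gripper_force: 79.7
```

```bash
python3 st2.py; python3 - <<'E'
from h import *
from m2 import near
from scipy.optimize import least_squares
print('=====')
for n in('scene','top'):
    a,d=shot(n,n[0]+'8');C=cloud(n,d)
    t=r.get_obs()['tcp_pos']
    q=near(C,t,.085,.1,.158); print(n,len(q),circ(q) if 0 else cv2.minEnclosingCircle(q[:,:2].astype(np.float32)),q[:,2].min(),np.median(q[:,2]))
    p=q[(np.hypot(q[:,0]-t[0],q[:,1]-t[1])<.06)&(np.hypot(q[:,0]-t[0],q[:,1]-t[1])>.03)]; A=np.c_[p[:,:2]-t[:2],np.ones(len(p))]
    w=np.ones(len(p))
    for _ in range(10):
        c=np.linalg.lstsq(A*w[:,None],p[:,2]*w,rcond=None)[0]; w=1/(1+np.abs(p[:,2]-A@c)/.002)
    print('plate plane',c,len(p))
    tb=near(C,(.4686,-.275),.08,.066,.0815); print('rim',len(tb)); 
    if len(tb)>30: f=least_squares(lambda p:np.hypot(tb[:,0]-p[0],tb[:,1]-p[1])-.0595,[.467,-.272],loss='soft_l1',f_scale=.002); print(' tub',f.x)
A=cv2.imread('pics/s8.png')[130:270,170:310];B=cv2.imread('pics/t8.png')[180:320,230:370]
cv2.imwrite('pics/c8.png',np.hstack([cv2.resize(A,(400,400)),cv2.resize(B,(400,400))]))
E
```

```text
[ 0.4679 -0.2402  0.1254] 14.7 [ 0.51  0.32 -0.18  1.99  0.07  0.82  2.17] [ 0.  -0.2 -0.4] 0.03177655228108747 turn to down [0.01 1.01 0.  ]
tub [ 0.462 -0.271  0.086] 0.083
eye [ 0.547 -0.336  0.002] 0.001
bulb [ 0.392 -0.23   0.088] 0.086
lid [ 0.458 -0.028  0.045] 0.045
amb1 [ 0.338 -0.163  0.074] 0.075
amb2 [ 0.423 -0.492  0.071] 0.058
beak [ 0.608 -0.42   0.093] 0.059
bot [ 0.726 -0.172  0.123] 0.12
base [0.554 0.237 0.01 ] 0.012
hk [0.61  0.258 0.011] 0.012
boss [0.619 0.272 0.009] 0.013
top table z 0.0011
knob (array([ 0.4598, -0.0263,  0.0179]), 141) lid (array([ 0.4602, -0.026 ,  0.0689]), 1891) 0.05063665071432055
knob mean [ 0.46080673 -0.02532172  0.04455362]
tub+ret (array([ 0.4673, -0.2722,  0.1024]), 883)
ret 521 [ 0.46725436 -0.27439855  0.08361595] [ 0.37931839 -0.33610015  0.07900588] [ 0.55537238 -0.21373961  0.09228065]
[ 0.8601283  -0.5100778   0.46725437 -0.27439854]
hook 718 [0.53896237 0.23123129 0.15003318] [0.78276023 0.35237463 0.44499929]
[[0.539, 0.233, 0.277], [0.548, 0.234, 0.275], [0.558, 0.241, 0.263], [0.57, 0.24, 0.247], [0.58, 0.245, 0.239], [0.59
[... 2939 characters left out ...]
824824] 215 0.07453432976357621
 ret ang -0.5203173 ends -0.1013124868445522 0.09996960771490672 mid [ 0.4713155  -0.27166115]
    -0.1 [ 0.4038 -0.2319  0.0847]
    -0.06 [ 0.4361 -0.2532  0.0838]
    -0.02 [ 0.4729 -0.2731  0.0837]
    0.02 [ 0.5082 -0.2928  0.0834]
    0.06 [ 0.5429 -0.3124  0.0833]
=====
scene 716 ((0.4686947166919708, -0.23670586943626404), 0.0746086835861206) 0.11529842624442799 0.13430315646907925
plate plane [ 7.49340219e-05 -3.34169335e-03  1.34131016e-01] 335
rim 141
 tub [ 0.46944214 -0.27580921]
top 834 ((0.4639294147491455, -0.23224887251853943), 0.06838376820087433) 0.12220668104999466 0.13429553684539974
plate plane [0.00178693 0.01295236 0.13377764] 575
rim 0
```

View pics/c8.png

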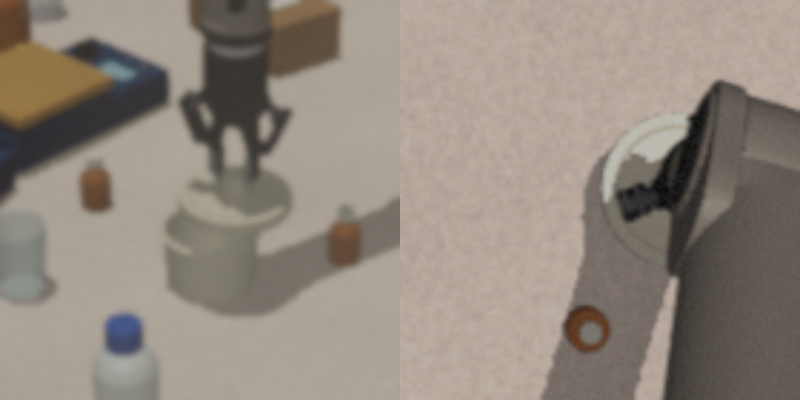

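The lid is held level, with its plate top at z = 0.134. In the left crop it's at (235,200), with the open tub below and to its left. I'll fit the lid and tub centres together from the same frames.

```bash
cat > lf.py <<'E'
from h import *
from scipy.optimize import least_squares
def disc(C,z,c0,R,tol=.004):
    # centre of disc radius R at height z : fit boundary = hull points, robust
    q=C[(np.abs(C[...,2]-z)<tol)&(np.hypot(C[...,0]-c0[0],C[...,1]-c0[1])<R+.012)]
    h=cv2.convexHull(q[:,:2].astype(np.float32))[:,0]
    f=least_squares(lambda p:np.hypot(h[:,0]-p[0],h[:,1]-p[1])-p[2],[*c0,R],loss='soft_l1',f_scale=.001); return f.x.round(4),len(h),len(q)
if __name__=='__main__':
    S0=cloud('scene',np.load('pics/scene0.npz')['d']);T0=cloud('top',np.load('pics/top0.npz')['d'])
    S8=cloud('scene',np.load('pics/s8.npz')['d']);T8=cloud('top',np.load('pics/t8.npz')['d'])
    for n,a,b in(('scene',S0,S8),('top',T0,T8)):
        print(n,'lid0',disc(a,.0165,(.462,-.0255),.0685),'lid8',disc(b,.134,(.466,-.235),.0685),'rim0',disc(a,.077,(.4686,-.275),.063,.0025),'rim8',disc(b,.077,(.4686,-.275),.063,.0025))
E
python3 lf.py; python3 st2.py
```

```text
scene lid0 (array([ 0.4638, -0.0261,  0.0685]), 26, 616) lid8 (array([ 0.468 , -0.2412,  0.069 ]), 18, 519) rim0 (array([ 0.4692, -0.2753,  0.0633]), 20, 123) rim8 (array([ 0.4727, -0.2751,  0.0608]), 20, 74)
[ 0.4681 -0.2352  0.1247] 14.8 [ 0.5   0.32 -0.18  1.99  0.07  0.82  2.16] [-0.  -0.2 -1.9] 0.03182448599147663 turn to down [-0.16  0.94  0.  ]Traceback (most recent call last):
  File "lf.py", line 12, in <module>
    print(n,'lid0',disc(a,.0165,(.462,-.0255),.0685),'lid8',disc(b,.134,(.466,-.235),.0685),'rim0',disc(a,.077,(.4686,-.275),.063,.0025),'rim8',disc(b,.077,(.4686,-.275),.063,.0025))
                                                                                                                                                ~~~~^^^^^^^^^^^^^^^^^^^^^^^^^^^^^^^^^
  File "lf.py", line 6, in disc
    h=cv2.convexHull(q[:,:2].astype(np.float32))[:,0]
      ~~~~~~~~~~~~~~~~~~~~~~~~~~~~~~~~~~~~~~~~~~^^^^^
TypeError: 'NoneType' object is not subscriptable
```

```bash
python3 - <<'E'
from lf import *
T0=cloud('top',np.load('pics/top0.npz')['d'])
print(disc(T0,.0165,(.462,-.0255),.0685),disc(T0,.077,(.4686,-.275),.063,.0025))
for n in('scene','top'):
    _,d=r.grab_frame(n); print(n,disc(cloud(n,d),.134,(.466,-.235),.0685))
E
python3 st2.py
```

```text
(array([ 0.4597, -0.026 ,  0.0674]), 37, 1506) (array([ 0.4669, -0.2755,  0.0622]), 40, 270)
scene (array([ 0.4679, -0.2369,  0.0692]), 24, 509)
top (array([ 0.4633, -0.2328,  0.0659]), 22, 751)
[ 0.4682 -0.2333  0.1241] 14.9 [ 0.5   0.32 -0.18  1.99  0.07  0.82  2.16] [-0.   0.6 -1.2] 0.03159098627286524 turn to down [-0.2  0.9  0. ]
```

{"op": "servo_tool", "data": {"commands": [[0,0,0,1,-15,0,1],[0,0,0,2,-30,-5,1],[0,0,0,3,-40,-15,1],[0,0,0,3,-40,-25,1],[0,0,0,3,-40,-35,1]]}}

```text
clock: 15.32
tcp_pos: [0.4708, -0.2737, 0.0872]
orientation: [-0.481, 3.09, 0.003]
contact_force: [-0.3, 1.7, -1.0]
grip_width: 0.032
gripper_force: 79.8
```

{"op": "servo_tool", "data": {"commands": [[0,0,0,0,0,0,1],[0,0,0,0,0,0,1],[0,0,0,0,0,0,1]]}}

```text
clock: 15.57
tcp_pos: [0.4712, -0.2735, 0.0881]
orientation: [-0.483, 3.089, 0.002]
contact_force: [-0.1, 0.2, -1.2]
grip_width: 0.0318
gripper_force: 79.8
```

```bash
python3 - <<'E'
from lf import *
for n in('scene','top'):
    _,d=shot(n,n[0]+'9');C=cloud(n,d); print(n,disc(C,.098,(.47,-.275),.0685))
    if n=='scene':
        q=C[(np.abs(C[...,2]-.05)<.015)&(np.hypot(C[...,0]-.47,C[...,1]+.275)<.07)]
        f=least_squares(lambda p:np.hypot(q[:,0]-p[0],q[:,1]-p[1])-.0585,[.469,-.275],loss='soft_l1',f_scale=.001);print('tub wall',f.x,len(q))
        s=cloud(n,np.load('pics/scene0.npz')['d']); q=s[(np.abs(s[...,2]-.05)<.015)&(np.hypot(s[...,0]-.47,s[...,1]+.275)<.07)]
        q=q[(q-[.469,-.275,0])@[.8,.55,0]>.02]
        f=least_squares(lambda p:np.hypot(q[:,0]-p[0],q[:,1]-p[1])-.0585,[.469,-.275],loss='soft_l1',f_scale=.001);print('tub wall0',f.x,len(q))
E
python3 st2.py
```

```text
scene (array([ 0.4706, -0.2741,  0.0687]), 24, 495)
tub wall [ 0.4678382  -0.27791151] 227
tub wall0 [ 0.46747929 -0.27754323] 206
top (array([ 0.4664, -0.2748,  0.0673]), 29, 874)
[ 0.4714 -0.2741  0.0886] 15.6667 [ 0.55  0.4  -0.16  1.97  0.08  0.76  2.23] [-0.5 -0.3 -1.2] 0.03204063612324259 turn to down [-0.18  0.88  0.  ]
```

{"op": "servo_tool", "data": {"commands": [[0,0,0,-0.5,-1,0,1],[0,0,0,-0.5,-1,-4,1],[0,0,0,-0.5,-1,-8,1],[0,0,0,-0.5,-1,-10,1],[0,0,0,-0.5,-1,-10,1]]}}

```text
clock: 16.08
tcp_pos: [0.4704, -0.2754, 0.0779]
orientation: [-0.481, 3.09, 0.002]
contact_force: [-0.3, 0.7, 0.3]
grip_width: 0.032
gripper_force: 79.9
```

{"op": "servo_tool", "data": {"commands": [[0,0,0,0,0,-1,1],[0,0,0,0,0,-2,1],[0,0,0,0,0,-2,1]]}}

```text
clock: 16.33
tcp_pos: [0.4708, -0.2756, 0.0765]
orientation: [-0.481, 3.089, 0.001]
contact_force: [-0.5, 1.5, 1.9]
grip_width: 0.0319
gripper_force: 80.2
```

{"op": "servo_tool", "data": {"commands": [[0,0,0,0,0,-1.5,1],[0,0,0,0,0,-3,1],[0,0,0,0,0,-3,1]]}}

```text
clock: 16.58
tcp_pos: [0.4709, -0.2752, 0.0728]
orientation: [-0.482, 3.089, 0.002]
contact_force: [2.2, 0.8, -2.1]
grip_width: 0.0319
gripper_force: 79.7
```

{"op": "servo_tool", "data": {"commands": [[0,0,0,0,0,-1.5,1],[0,0,0,0,0,-3,1],[0,0,0,0,0,-3,1]]}}

```text
clock: 16.83
tcp_pos: [0.4715, -0.2749, 0.0711]
orientation: [-0.482, 3.088, 0.002]
contact_force: [0.6, 4.2, 9.4]
grip_width: 0.0319
gripper_force: 81.3
```

{"op": "servo_tool", "data": {"commands": [[0,0,0,0,0,-1,1],[0,0,0,0,0,-2,1],[0,0,0,0,0,-2,1]]}}

```text
clock: 17.08
tcp_pos: [0.4716, -0.275, 0.0709]
orientation: [-0.482, 3.088, 0.001]
contact_force: [-5.7, 6.7, 27.3]
grip_width: 0.0318
gripper_force: 83.1
```

```bash
cat > pl.py <<'E'
from lf import *
def plane(tag,full=False):
  for n in('scene','top'):
    _,d=shot(n,n[0]+tag);C=cloud(n,d); c=np.array([.470,-.2755]); rr=np.hypot(C[...,0]-c[0],C[...,1]-c[1])
    q=C[(rr<.064)&(rr>.026)&(C[...,2]>.07)&(C[...,2]<.105)]; A=np.c_[q[:,:2]-c,np.ones(len(q))]; w=np.ones(len(q))
    for _ in range(15):
        k=np.linalg.lstsq(A*w[:,None],q[:,2]*w,rcond=None)[0]; w=1/(1+np.abs(q[:,2]-A@k)/.001)
    print(n,'slope,z',k.round(4),len(q))
E
python3 -c "
from pl import *
plane('10')"; python3 st2.py
```

```text
scene slope,z [-0.0049  0.0046  0.0807] 409
top slope,z [0.0036 0.0065 0.0801] 738
[ 0.4716 -0.275   0.0709] 17.1833 [ 0.55  0.43 -0.16  1.98  0.08  0.73  2.22] [-6.   6.6 26.9] 0.03178124506531925 turn to down [-0.18  0.93  0.  ]
```

{"op": "servo_tool", "data": {"commands": [[0,0,0,0,0,1,1],[0,0,0,0,0,2,1],[0,0,0,0,0,2,0.8],[0,0,0,0,0,2,0.4],[0,0,0,0,0,2,0.2]]}}

```text
clock: 17.6
tcp_pos: [0.4698, -0.2759, 0.0698]
orientation: [-0.481, 3.091, 0.001]
contact_force: [-0.9, -0.1, -0.4]
grip_width: 0.0548
gripper_force: 0.0
```

{"op": "servo_tool", "data": {"commands": [[0,0,0,0,0,2,0.2],[0,0,0,0,0,20,0.2],[0,0,0,0,0,50,0.2],[0,0,0,0,0,85,0.4],[0,0,0,0,0,85,0.7]]}}

```text
clock: 18.02
tcp_pos: [0.4738, -0.2777, 0.1612]
orientation: [-0.479, 3.082, -0.008]
contact_force: [1.3, -1.1, 0.5]
grip_width: 0.0455
gripper_force: 0.0
```

```bash
python3 -c "
from pl import *
plane('11')
for n in('s','t'):
    C=cloud({'s':'scene','t':'top'}[n],np.load('pics/%s11.npz'%n)['d']); print(disc(C,.081,(.47,-.275),.0685))"; python3 st2.py
```

```text
scene slope,z [ 0.006  -0.0128  0.0807] 423
top slope,z [0.0045 0.0007 0.0803] 971
(array([ 0.4721, -0.2758,  0.0686]), 28, 522)
(array([ 0.4671, -0.2752,  0.067 ]), 31, 1098)
[ 0.4711 -0.2764  0.1565] 18.1167 [ 0.56  0.31 -0.17  1.91  0.05  0.9   2.25] [-0.7 -0.3 -1.4] 0.030001455370332546 turn to down [-0.09  0.98  0.  ]
```

{"op": "servo_tool", "data": {"commands": [[0,0,0,0,10,35,0.5],[0,0,0,0,30,70,0.5],[0,0,0,0,60,100,0.5],[0,0,0,0,90,100,0.5],[0,0,0,0,90,100,0.5]]}}

```text
clock: 18.53
tcp_pos: [0.4715, -0.1795, 0.2559]
orientation: [-0.492, 3.086, 0.004]
contact_force: [1.0, -0.6, -0.3]
grip_width: 0.043
gripper_force: 0.0
```

```bash
python3 -c "
from pl import *
plane('12')
for n in('scene','top'):
    A=cloud(n,np.load('pics/%s0.npz'%n)['d']);B=cloud(n,np.load('pics/%s12.npz'%n[0])['d'])
    for nm,c,h in(('amb1',(.338,-.163),.045),('amb2',(.423,-.492),.045),('beak',(.608,-.42),.05),('bot',(.726,-.172),.05),('stand',(.60,.25),.05)):
        o=[]
        for C in(A,B):
            q=C[(np.hypot(C[...,0]-c[0],C[...,1]-c[1])<.06)&(C[...,2]>h)&(C[...,2]<.3)]; o.append((len(q),q.mean(0).round(3).tolist(),q[:,2].max().round(3)))
        print(n,nm,o)
C=cloud('scene',np.load('pics/s12.npz')['d']);q=C[(np.hypot(C[...,0]-.61,C[...,1]-.255)<.035)&(C[...,2]>.03)&(C[...,2]<.3)];print(len(q),q[np.argsort(q[:,2])][::6].round(3).tolist())
"
```

```text
scene slope,z [0.0007 0.0018 0.0806] 431
top slope,z [0. 0. 0.] 0
scene amb1 [(89, [0.343, -0.162, 0.061], np.float64(0.082)), (91, [0.343, -0.162, 0.061], np.float64(0.083))]
scene amb2 [(78, [0.432, -0.498, 0.06], np.float64(0.081)), (83, [0.433, -0.498, 0.06], np.float64(0.083))]
scene beak [(320, [0.626, -0.44, 0.076], np.float64(0.1)), (327, [0.626, -0.441, 0.076], np.float64(0.102))]
scene bot [(641, [0.762, -0.163, 0.1], np.float64(0.148)), (640, [0.762, -0.163, 0.1], np.float64(0.147))]
scene stand [(507, [0.638, 0.266, 0.202], np.float64(0.3)), (565, [0.634, 0.264, 0.199], np.float64(0.3))]
top amb1 [(185, [0.335, -0.165, 0.059], np.float64(0.082)), (130, [0.336, -0.159, 0.06], np.float64(0.083))]
top amb2 [(180, [0.423, -0.498, 0.06], np.float64(0.083)), (176, [0.423, -0.498, 0.06], np.float64(0.082))]
top beak [(247, [0.62, -0.442, 0.078], np.float64(0.099)), (249, [0.62, -0.442, 0.077], np.float64(0.099))]
top bot [(590, [0.735, -0.172, 0.11], np.float64(0.146)), (591, [0.735, -0.172, 0.11], np.float64(0.148))]
top stand [(507, [0.619, 0.257, 0.227], np.float64(0.299)), (
[... 891 characters left out ...]
[0.606, 0.259, 0.185], [0.639, 0.266, 0.19], [0.638, 0.271, 0.195], [0.639, 0.259, 0.2], [0.635, 0.268, 0.201], [0.634, 0.267, 0.207], [0.635, 0.277, 0.222], [0.644, 0.246, 0.226], [0.6, 0.268, 0.229], [0.644, 0.248, 0.231], [0.603, 0.237, 0.234], [0.629, 0.283, 0.24], [0.608, 0.244, 0.243], [0.624, 0.285, 0.245], [0.608, 0.261, 0.247], [0.624, 0.274, 0.25], [0.632, 0.272, 0.251], [0.64, 0.255, 0.251], [0.636, 0.256, 0.253], [0.623, 0.27, 0.253], [0.634, 0.269, 0.257], [0.64, 0.263, 0.261], [0.637, 0.26, 0.268], [0.639, 0.266, 0.271], [0.639, 0.266, 0.275], [0.639, 0.263, 0.279], [0.636, 0.258, 0.282], [0.641, 0.268, 0.286], [0.642, 0.262, 0.291], [0.639, 0.263, 0.295], [0.64, 0.261, 0.298]]
```

The retriever is hanging vertically at x ≈ 0.605, down to z ≈ 0.045. The lid is level and home, and the bystanders haven't moved, so I'm handing in.

```bash
python3 -c "
from bench import r
print(r.hand_in())"
```

```text
the job is handed in; nothing more can be done
None
```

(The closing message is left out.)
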